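# Let the fittings tray down on the ratchet hoist

## Task

The tray of pipe fittings hangs on the ratchet of the counter hoist: let it down. Swing the red pawl lever fully over to release, wind the crank up a little so that the loaded pawl springs clear, then let the crank turn back slowly under the load, never letting it run, until the tray stands with its weight on the rubber buffer, and let go. Do not force the crank back against the engaged pawl, do not press the tray down hard on the buffer, and leave the other things on the counter alone.

Things in the scene. Friction and masses are not known exactly. Their poses are not given: they have to be found in the camera images.
- hoist: Green counter hoist, fixed; place and yaw differ each time. Origin: counter level under the vertical crank axis, z up. In its frame: gearbox 150 x 160 mm (x, y) about the origin, top z = 108 mm; mast at y = +262 mm, 350 mm high, with the tray beyond it at y = +400 mm; red pawl lever on the -y side; a 40 mm tube at z = 60 mm joins gearbox and mast.
- crank_axis (a point): Point on the vertical crank axis at the height at which to hold the grip (z = 200 mm). Fixed.
- crank_grip (a point): Black upright crank grip, a 26 mm cylinder (z = 160 to 234 mm) that spins freely on the end of the crank arm (z = 148 to 158 mm), 90 mm from the crank axis. The point lies on its centre line at z = 202 mm. It starts 60 degrees from the hoist's +x towards +y. Once no pawl holds it, the load pulls it clockwise (seen from above) with some 8 to 15 N; let go, it runs away.
- crank: The crank: steel arm and 12-tooth ratchet wheel, 84 mm diameter (teeth 30 degrees apart, z = 112 to 126 mm); origin as the hoist's, turns about z. Seen from above it turns counter-clockwise to raise the tray and clockwise to lower it, 30 mm of tray travel per radian.
- lever_pivot (a point): Pivot of the red pawl lever (vertical axis), at hoist x = -55, y = -52 mm; the point is at z = 136 mm. Fixed.
- lever_knob (a point): Top centre (z = 170 mm) of the red upright peg at the end of the pawl lever: 16 mm diameter, from z = 136 mm up, 80 mm from the pivot. Locked (start), it lies from the pivot along the hoist's -y. To release, push it towards the hoist's -x (clockwise about the pivot seen from above) through 0.55 rad to a stop. 1.5 to 3.5 N moves it; it stays where it is left.
- pawl_lever (a joint): Angle of the pawl lever in rad: 0 locked, 0.55 fully released (end stop).
- pawl: Brass pawl, 60 mm long, under the lever on the same pivot, sprung towards the side the lever is set to. Under load its nose is jammed behind a tooth, so the lever alone does not free it: with the lever at release it springs out once the crank is wound up some 0.05 to 0.2 rad. Then the crank is free both ways and the hand carries the load.
- pawl_nose (a point): Nose of the pawl: 32 to 35 mm from the crank axis (seen from above) when in a tooth, 46 mm or more when it has sprung clear.
- carriage: Tray carriage on the mast: 200 x 180 mm plate with a blue tray, 67 mm high, 2.6 to 4.4 kg. Origin: centre of its underside, at the start about z = 174 mm. It lands on a springy (15 N/mm) rubber buffer straight below, screwed to a different height each time (landed underside z = 45 to 95 mm, not measured): felt as the load fading from the crank over some 4 to 12 mm of grip travel.
- carton: Bystander: cardboard carton 90 x 70 x 60 mm, on the counter. Origin: centre of its underside.
- coupling: Bystander: white plastic pipe coupling, 48 mm diameter, 50 mm high, standing on end. Origin: centre of its underside.
- can: Bystander: can with a blue label, 60 mm diameter, 100 mm high. Origin: centre of its underside.
- driver: Bystander: screwdriver with a red handle, about 200 mm long, lying on the counter on the hoist's -x side. Origin: near its middle.

How it is judged:
By the outcome, as a careful person would: the job done as asked, in the order asked, and still so for the second after the job is handed in, with the robot touching nothing.
It also fails if it takes over 64 s, if anything falls off the work surface, if the arm or the gripper's body presses on something with over 40 N, if the wrist force passes 120 N, or if a joint passes its speed limit or range.

## Robot

A 7-joint arm with a two-finger parallel gripper is mounted at the origin on the work surface. World frame = base frame: x ahead of the robot, y to its left, z up, the work surface at z = 0. Lengths are in m, angles in rad, forces in N, time in s.
With the tool pointing down it reaches from about 0.35 to 0.9 m from the base axis. Payload 8.1 kg.
Tool frame: the origin (TCP) lies at the very end of the fingers, on their centre line; the grasp point (between the pads) lies 19 mm behind it; z points along the fingers, y is the line along which they close (so a half turn about z gives the same grasp; the last joint's range is limited). The gripper opens to 92 mm and grips with 3 to 60 N. Pads are 19 mm wide; open, the fingers measure 130 mm over their backs; the gripper's body (75 mm by 190 mm) begins 47 mm behind the grasp point.
Start: joints at [-1.326, 0.434, 0.025, 1.573, -0.012, 1.134, -0.075], TCP at [0.213, 0.588, 0.205] pointing down, gripper open.
Joint ranges: [-2.62, 2.62], [-0.44, 2.09], [-1.27, 1.32], [0.08, 2.57], [-1.32, 4.46], [0.12, 2], [-2.74, 2.74]. Speed limits (rad/s): [2.22, 2.22, 3.01, 3.01, 3.14, 3.14, 3.14].

## Interface

Orientations are given as a rotation vector (axis times angle).
In Python, from cell import arm gives the robot as it stands.
- The arm moves only by the tool jog_arm, never from a script. Its argument "rows" is a list of rows, each a list of 3 entries, a list of its own where there are three numbers: the shift along the world's x, y, z in cm, then the turn, a rotation vector about the world's x, y, z in degrees, then the opening, from 0 (shut) to 1 (fully open). A call has 1 to 8 rows; each row is the pose to reach, as a shift and turn from the pose commanded when the call began; what a row does not reach only later rows make up. A row lasts 1/8 s, in which the tool goes at most 62.5 mm and 10.7 degrees, less where a joint would pass 70% of its speed; a pose out of reach is approached as far as the arm can. A call with a gripper value outside its range is refused whole. The fingers move at their own pace and stop on an object; "newtons" is the grip in N (left out, the last holds). Time passes only in rows, so rows that repeat a pose let the fingers close. It gives the time, the measured TCP pose, the force, the opening and the grip force at its end, in the units of the state.
- arm.observe(): the state, without advancing time (a new reading comes with each control period).
- arm.get_image(name): name is "side" or "top"; returns a dict with "img" (400x640x3 uint8, red, green, blue), "depth" (400x640 float32, m along the optical axis (not along the pixel's ray), 0 where there is no reading), "fx", "fy", "cx", "cy" (pixels), "rvec" (rotation vector, rad) and "tvec" (3), from world to camera coordinates, as OpenCV has them. Camera axes: x right, y down, z forward; pixel columns grow to the right and rows downward; lengths in m; the calibration is good to about 2 mm. A picture is of the moment at which its call begins.
- arm.sign_off(): hands the job in; it is judged then, once.
The state is a dict: "clock": time; "joints": joint angles; "dq": joint speeds; "joint_efforts": joint torques, N m; "position": TCP position; "ee_rot": TCP orientation; "force": force on the tool from outside, world axes, zero at the start; "ft_torque": the same for the moment, N m; "width": opening from 0.0 (shut) to 1.0 (fully open); "gripper_force": force on a finger pad.
Only numpy, scipy, OpenCV 4.12 (cv2) and the standard library are available. Lean on these libraries where they do the work, as an engineer would, in place of code of your own. Each camera call takes 0.05 s, during which the arm holds its last target. There are 200 camera calls.

## Working session

There is one attempt and no reset: what is moved stays moved. The work goes in short steps, Python scripts to look and compute and a tool call to move; the robot and the scene stay as the last step left them, time stands still between calls to the robot, and variables do not carry over. Pictures are saved under pics/ and viewed, at most 10 in all, crops included, and the job is handed in when it is done.

Besides the shell and the picture viewer there is one more tool, called after "Emit:" as name([rows], argument=value, ...), one row to a line, values as JSON. jog_arm: Moves the arm, as the interface text tells. Its arguments: {"type":"object","properties":{"rows":{"type":"array","items":{"type":"array"}},"newtons":{"type":"number"}},"required":["rows"]}

```bash
ls; mkdir -p pics
python3 - <<'E'
from cell import arm
import cv2,numpy as np
s=arm.observe();print(s)
for n in("side","top"):
    d=arm.get_image(n);np.savez(f"{n}0.npz",**d);cv2.imwrite(f"pics/{n}0.png",d["img"][:,:,::-1])
    print(n,d["fx"],d["fy"],d["cx"],d["cy"],d["rvec"],d["tvec"])
E
```

```text
pics
{'clock': 0.0, 'joints': array([-1.32559567,  0.43522194,  0.02498626,  1.57408771, -0.01161744,
        1.13399024, -0.0750541 ]), 'dq': array([ 0.00142116,  0.00012836,  0.00015091, -0.00178468, -0.00017238,
        0.00023346,  0.00085287]), 'joint_efforts': array([ 7.90473878e-04, -6.67847300e+01,  9.85505171e-01, -3.14457214e+01,
       -6.04988867e-02,  4.32220974e-02,  1.82953181e-04]), 'position': array([0.21289368, 0.58705044, 0.20414942]), 'ee_rot': array([-5.43617159e-01, -3.09405914e+00,  2.44359427e-03]), 'force': array([-0.28568367, -0.13152916,  0.28100407]), 'ft_torque': array([-0.04699985,  0.03510105, -0.00667068]), 'gripper_force': 0.0, 'width': 0.9983587737698043}
side 447.113395876896 447.113395876896 321.99817111694813 192.32861947094284 [ 2.31619928 -0.18041719  0.06635174] [-0.50362639  0.22653755  0.99601101]
top 380.03142732482365 380.03142732482365 322.0773641598639 204.165617331028 [ 2.04401485 -2.19087024  0.22551379] [0.10111828 0.56065748 1.06727327]
```

View pics/top0.png

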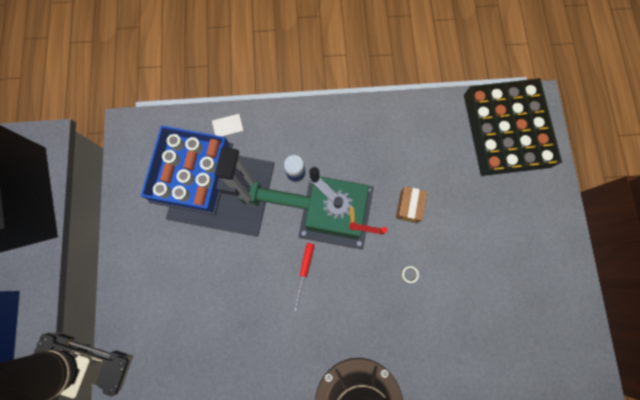

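View pics/side0.png

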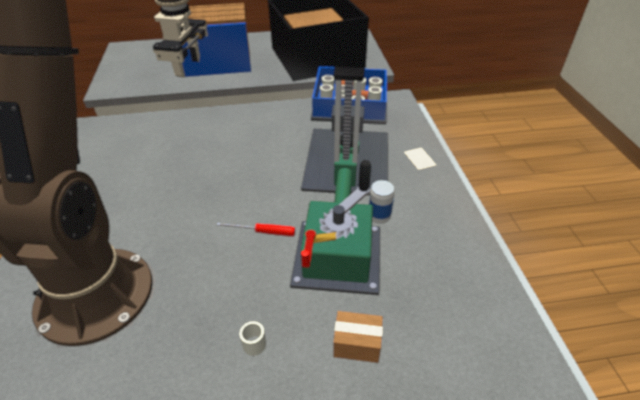

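The top view shows the grip at about (315,174), crank axis (338,203), lever pivot (352,226), knob (384,230), and the mast/tray to the left (+y). The can stands at (293,166), close to the grip and on the far side. The side view agrees: grip (364,172), knob (307,258).

```bash
cat > h.py <<'E'
import cv2,numpy as np
from scipy.spatial.transform import Rotation as R
def ray(d,u,v,z):
    M=cv2.Rodrigues(np.array(d["rvec"],float))[0];t=np.array(d["tvec"],float).ravel()
    c=-M.T@t;r=M.T@np.array([(u-d["cx"])/d["fx"],(v-d["cy"])/d["fy"],1.]);return c+r*(z-c[2])/r[2]
def blob(d,lo,hi,box=None,z=None):
    hsv=cv2.cvtColor(d["img"],cv2.COLOR_RGB2HSV);m=cv2.inRange(hsv,np.array(lo),np.array(hi))
    if box is not None:
        k=np.zeros_like(m);k[box[1]:box[3],box[0]:box[2]]=255;m&=k
    ys,xs=np.nonzero(m);return m,xs,ys
E
python3 - <<'E'
from h import *
T=dict(np.load("top0.npz"));S=dict(np.load("side0.npz"))
for n,d,p in(("top",T,dict(grip=(315,173,.234),hub=(338,203,.16),piv=(352,226,.14),knob=(384,230,.17),can=(293,162,.1),mast=(229,163,.35))),
  ("side",S,dict(grip=(365,163,.234),hub=(338,211,.16),knob=(306,257,.17),piv=(311,236,.14),can=(382,187,.1)))):
    for k,(u,v,z) in p.items(): print(n,k,ray(d,u,v,z).round(3))
# green gearbox top by depth/height
for n,d in(("top",T),("side",S)):
    m,xs,ys=blob(d,(60,80,30),(90,255,255))
    z=d["depth"][ys,xs];M=cv2.Rodrigues(d["rvec"])[0]
    P=(np.c_[(xs-d["cx"])/d["fx"]*z,(ys-d["cy"])/d["fy"]*z,z]-d["tvec"].ravel())@M
    P=P[(abs(P[:,2]-.108)<.006)&(z>0)];print(n,len(P));print(cv2.minAreaRect((P[:,:2]*1000).astype(np.float32)))
    # red knob
    m,xs,ys=blob(d,(0,180,90),(6,255,255),(300,215,395,275))
    z=d["depth"][ys,xs];P=(np.c_[(xs-d["cx"])/d["fx"]*z,(ys-d["cy"])/d["fy"]*z,z]-d["tvec"].ravel())@M
    Q=P[P[:,2]>.16];print("knob",len(Q),Q.mean(0) if len(Q) else P[:,2].max())
    m,xs,ys=blob(d,(0,0,0),(180,255,60),(295,150,385,215));
    z=d["depth"][ys,xs];P=(np.c_[(xs-d["cx"])/d["fx"]*z,(ys-d["cy"])/d["fy"]*z,z]-d["tvec"].ravel())@M
    Q=P[(P[:,2]>.225)&(P[:,2]<.25)];print("grip",len(Q),Q.mean(0) if len(Q) else P[:,2].max())
E
```

```text
top grip [0.611 0.077 0.234]
top hub [0.545 0.021 0.16 ]
top piv [ 0.484 -0.013  0.14 ]
top knob [ 0.463 -0.093  0.17 ]
top can [0.688 0.138 0.1  ]
top mast [0.613 0.266 0.35 ]
side grip [0.616 0.075 0.234]
side hub [0.548 0.015 0.16 ]
side knob [ 0.464 -0.106  0.17 ]
side piv [ 0.483 -0.029  0.14 ]
side can [0.68  0.137 0.1  ]
top 1776
((571.3384399414062, 106.10807037353516), (332.1351013183594, 147.72280883789062), 75.75936889648438)
knob 19 [ 0.45040366 -0.07357886  0.27437287]
grip 64 [0.6149619  0.07977141 0.23249297]
side 2065
((571.6543579101562, 101.7597427368164), (335.3261413574219, 147.56556701660156), 74.91911315917969)
knob 59 [ 0.46149888 -0.10625192  0.17892114]
grip 73 [0.61530785 0.07320958 0.23056357]
```

Emit:
jog_arm([
  [[3,-6,3],[0,0,-10.5],0.5],
  [[6,-12,6],[0,0,-21],0.5],
  [[9,-18,6],[0,0,-31.5],0.5],
  [[11,-24,6],[0,0,-42],0.5],
  [[13,-30,6],[0,0,-52.5],0.5],
  [[15,-36,6],[0,0,-63],0.5],
  [[17,-42,6],[0,0,-73.5],0.5],
  [[19,-48,6],[0,0,-84.6],0.5],
])

```text
clock: 1.1
position: [0.3941, 0.1326, 0.2649]
ee_rot: [-2.484, -1.923, -0.001]
force: [1.3, 0.0, 0.6]
width: 0.499
gripper_force: 0.0
```

Emit:
jog_arm([
  [[2,-6,0],[0,0,0],0.5],
  [[4,-12,0],[0,0,0],0.5],
  [[5,-18,0],[0,0,0],0.5],
  [[6,-20.8,0],[0,0,0],0.5],
  [[6,-20.8,0],[0,0,0],0.5],
  [[6,-20.8,0],[0,0,0],0.5],
])

```text
clock: 1.85
position: [0.4537, -0.0725, 0.2646]
ee_rot: [-2.477, -1.931, 0.001]
force: [0.3, -0.2, 0.0]
width: 0.499
gripper_force: 0.0
```

Emit:
jog_arm([
  [[0.9,-2.8,0],[0,0,-0.5],0.5],
  [[0.9,-2.8,-4],[0,0,-0.5],0.5],
  [[0.9,-2.8,-6],[0,0,-0.5],0.5],
  [[0.9,-2.8,-6],[0,0,-0.5],0.5],
])

```text
clock: 2.35
position: [0.4619, -0.0998, 0.2038]
ee_rot: [-2.483, -1.921, 0.004]
force: [-1.0, 0.2, 1.1]
width: 0.501
gripper_force: 0.0
```

Run:
```python
from cell import arm
import cv2
a=arm.get_image("side")["img"][130:330,200:440];b=arm.get_image("top")["img"][130:330,250:490]
cv2.imwrite("pics/k1.png",cv2.resize(cv2.hconcat([a,b]),(800,334))[:,:,::-1])
```

```text
(no output)
```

View pics/k1.png

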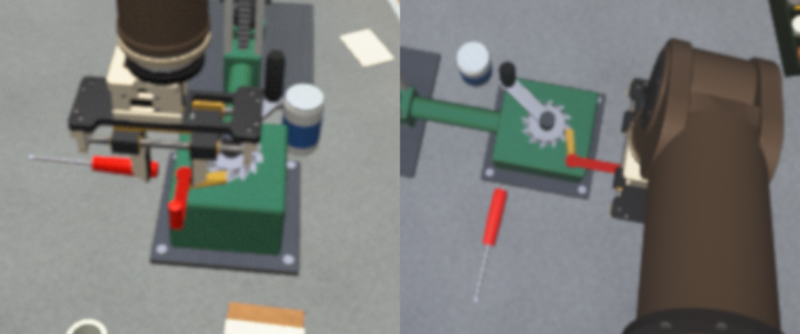

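The fingers straddle the red knob (left crop: fingers at x≈145 and 205, knob ≈178). Descending.

Emit:
jog_arm([
  [[0,0,-3],[0,0,0],0.5],
  [[0,0,-5.7],[0,0,0],0.5],
  [[0,0,-5.7],[0,0,0],0.3],
  [[0,0,-5.7],[0,0,0],0.3],
  [[0,0,-5.7],[0,0,0],0.3],
])

```text
clock: 3.08
position: [0.464, -0.1014, 0.1492]
ee_rot: [2.486, 1.919, 0.003]
force: [0.1, 0.6, -0.0]
width: 0.308
gripper_force: 0.0
```

Emit:
jog_arm([
  [[-0.5,0.1,0],[0,0,0],0.3],
  [[-1.0,0.3,0],[0,0,0],0.3],
  [[-1.5,0.5,0],[0,0,0],0.3],
  [[-2.0,0.75,0],[0,0,0],0.3],
  [[-2.5,1.05,0],[0,0,0],0.3],
  [[-3.0,1.4,0],[0,0,0],0.3],
  [[-3.5,1.8,0],[0,0,0],0.3],
  [[-3.8,2.1,0],[0,0,0],0.3],
])

```text
clock: 4.08
position: [0.4249, -0.081, 0.1483]
ee_rot: [2.487, 1.918, 0.0]
force: [0.1, -4.2, 7.6]
width: 0.302
gripper_force: 3.5
```

Emit:
jog_arm([
  [[-0.3,0.2,0],[0,0,0],0.3],
  [[-0.5,0.4,0],[0,0,0],0.3],
  [[-0.5,0.4,0],[0,0,0],0.3],
])

```text
clock: 4.45
position: [0.4199, -0.0766, 0.1483]
ee_rot: [2.487, 1.919, 0.0]
force: [-0.8, -3.4, 7.5]
width: 0.3
gripper_force: 4.1
```

Run:
```python
from cell import arm
import cv2
s=arm.observe();print(s["position"],s["force"],s["gripper_force"])
a=arm.get_image("side")["img"][150:330,200:440];b=arm.get_image("top")["img"][150:330,250:490]
cv2.imwrite("pics/k2.png",cv2.resize(cv2.hconcat([a,b]),(800,300))[:,:,::-1])
```

```text
[ 0.41986959 -0.07658156  0.14826485] [-0.7710079  -3.36385053  7.47440089] 4.114404134452343
```

View pics/k2.png

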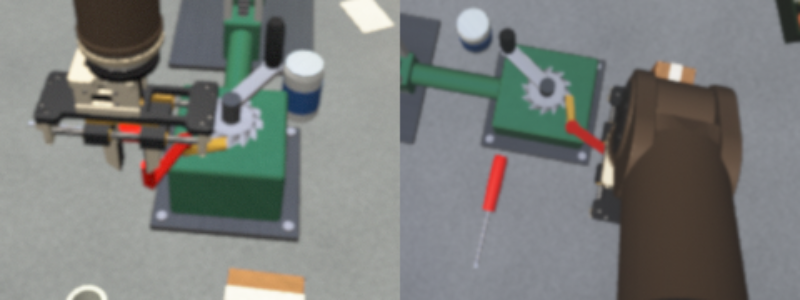

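Emit:
jog_arm([
  [[0,0,0.4],[0,0,0],0.3],
  [[-0.3,0.2,0.4],[0,0,0],0.3],
  [[-0.6,0.4,0.4],[0,0,0],0.3],
  [[-0.6,0.4,0.4],[0,0,0],0.3],
])

```text
clock: 5.05
position: [0.4135, -0.0719, 0.1518]
ee_rot: [-2.486, -1.92, 0.0]
force: [-1.3, -0.4, -0.5]
width: 0.297
gripper_force: 0.0
```

Emit:
jog_arm([
  [[-0.3,0.2,0],[0,0,0],0.3],
  [[-0.6,0.4,0],[0,0,0],0.3],
  [[-0.6,0.4,0],[0,0,0],0.3],
])

```text
clock: 5.42
position: [0.4077, -0.0681, 0.1519]
ee_rot: [-2.486, -1.92, -0.0]
force: [-0.5, -0.6, 0.7]
width: 0.297
gripper_force: 0.0
```

Run:
```python
from cell import arm
import cv2
from h import *
d=arm.get_image("side");np.savez("side1.npz",**d)
a=d["img"][190:290,260:380];b=arm.get_image("top")["img"][190:290,310:430]
cv2.imwrite("pics/k3.png",cv2.resize(cv2.hconcat([a,b]),(800,333))[:,:,::-1])
```

```text
(no output)
```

View pics/k3.png

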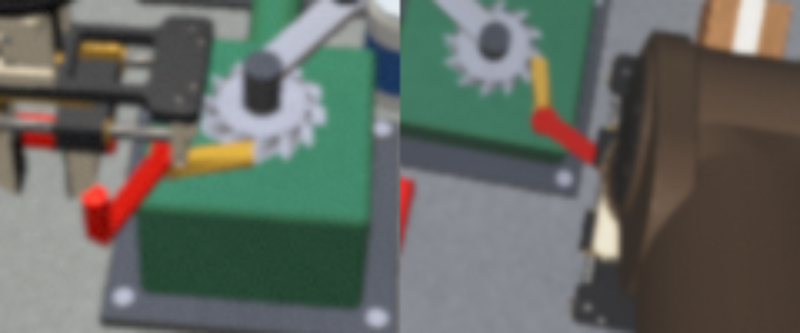

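The peg shows at about full-image side pixel (289,254): the fingers have slipped past it on the pivot side, and the lever is roughly at 25–30°. I'll compute the angle.

Run:
```python
from h import *
d=dict(np.load("side1.npz"))
O=np.array([.549,.015]);y=np.radians(-14.6);c,s=np.cos(y),np.sin(y);Rm=np.array([[c,-s],[s,c]])
piv=O+Rm@[-.055,-.052];print("piv",piv)
M=cv2.Rodrigues(d["rvec"])[0]
m,xs,ys=blob(d,(0,150,80),(8,255,255),(280,225,320,270));z=d["depth"][ys,xs]
P=(np.c_[(xs-d["cx"])/d["fx"]*z,(ys-d["cy"])/d["fy"]*z,z]-d["tvec"].ravel())@M
Q=P[(P[:,2]>.155)&(P[:,2]<.18)];print(len(Q),Q.mean(0))
for k in (ray(d,288.5,249,.17)[:2],Q.mean(0)[:2]):
    h=Rm.T@(k-piv);print(k,np.linalg.norm(h),np.arctan2(-h[0],-h[1]))
print("final",[ (a,piv+Rm@[-.08*np.sin(a),-.08*np.cos(a)]) for a in(0,.45,.55)])
```

```text
piv [ 0.48266839 -0.02145706]
60 [ 0.43198885 -0.08178948  0.16535408]
[ 0.43288701 -0.08140008] 0.07791887704949846 0.438232973138152
[ 0.43198885 -0.08178948] 0.07879350029600586 0.4438447217136067
final [(0, array([ 0.46250284, -0.0988738 ])), (0.45, array([ 0.43083677, -0.08239542])), (0.55, array([ 0.42501203, -0.07691645]))]
```

Emit:
jog_arm([
  [[0,0,4],[0,0,0],0.4],
  [[1,-0.7,4],[0,0,-10],0.4],
  [[2.3,-1.6,4],[0,0,-20],0.4],
  [[2.3,-1.6,4],[0,0,-30],0.4],
  [[2.3,-1.6,4],[0,0,-30],0.4],
  [[2.3,-1.6,1],[0,0,-30],0.4],
  [[2.3,-1.6,-0.2],[0,0,-30],0.4],
  [[2.3,-1.6,-0.2],[0,0,-30],0.3],
])

```text
clock: 6.52
position: [0.4303, -0.0844, 0.1495]
ee_rot: [-2.898, -1.212, 0.003]
force: [0.5, -0.2, 0.1]
width: 0.33
gripper_force: 0.0
```

Emit:
jog_arm([
  [[0,0,0],[0,0,0],0.25],
  [[-0.3,0.3,0],[0,0,0],0.25],
  [[-0.6,0.6,0],[0,0,0],0.25],
  [[-0.9,0.8,0],[0,0,0],0.25],
  [[-0.9,0.8,0],[0,0,0],0.25],
])

```text
clock: 7.15
position: [0.4218, -0.076, 0.15]
ee_rot: [-2.898, -1.211, -0.0]
force: [-0.6, 0.3, -0.7]
width: 0.249
gripper_force: 0.0
```

Emit:
jog_arm([
  [[-0.2,0.2,0],[0,0,0],0.25],
  [[-0.4,0.4,0],[0,0,0],0.25],
  [[-0.4,0.4,0],[0,0,0],0.25],
])

```text
clock: 7.52
position: [0.4178, -0.0722, 0.1499]
ee_rot: [-2.899, -1.211, 0.0]
force: [0.1, -0.1, -0.4]
width: 0.253
gripper_force: 0.0
```

```bash
cat > k.py <<'E'
from h import *
from cell import arm
d=arm.get_image("side");print(arm.observe()["force"])
M=cv2.Rodrigues(d["rvec"])[0]
O=np.array([.549,.015]);y=np.radians(-14.6);c,s=np.cos(y),np.sin(y);Rm=np.array([[c,-s],[s,c]])
piv=O+Rm@[-.055,-.052]
m,xs,ys=blob(d,(0,150,80),(8,255,255),(270,225,320,275));z=d["depth"][ys,xs]
P=(np.c_[(xs-d["cx"])/d["fx"]*z,(ys-d["cy"])/d["fy"]*z,z]-d["tvec"].ravel())@M
Q=P[(P[:,2]>.155)&(P[:,2]<.18)];k=np.median(Q,0)[:2];h=Rm.T@(k-piv);print(len(Q),k,np.linalg.norm(h),np.arctan2(-h[0],-h[1]))
cv2.imwrite("pics/k4.png",cv2.resize(d["img"][180:280,250:380],(650,500))[:,:,::-1])
E
python3 k.py
```

```text
[ 0.18623661 -0.48110972 -0.34083783]
33 [ 0.43300334 -0.08566327] 0.08117298624740218 0.4035692768279019
```

View pics/k4.png

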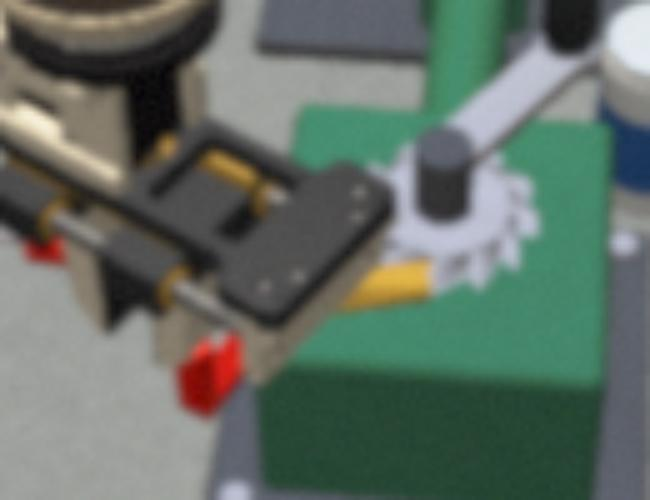

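Here the peg (crop 210,375) seems to lie between the two finger tips (170,345) and (265,370), but no stop force is felt yet. Pushing on gently.

Emit:
jog_arm([
  [[-0.2,0.2,0],[0,0,0],0.25],
  [[-0.4,0.4,0],[0,0,0],0.25],
  [[-0.4,0.4,0],[0,0,0],0.25],
])

```text
clock: 7.95
position: [0.4138, -0.0681, 0.1499]
ee_rot: [-2.899, -1.211, 0.0]
force: [0.5, 0.5, 0.5]
width: 0.249
gripper_force: 0.0
```

```bash
python3 k.py
python3 - <<'E'
from cell import arm
import cv2,numpy as np
s=arm.observe();d=arm.get_image("side")
T=cv2.Rodrigues(s["ee_rot"])[0];p=s["position"]
for o in((0,0,0),(0,.0115,0),(0,-.0115,0),(0,.03,0),(0,-.03,0)):
    q=cv2.projectPoints((p+T@np.array(o))[None],d["rvec"],d["tvec"],np.array([[d["fx"],0,d["cx"]],[0,d["fy"],d["cy"]],[0,0,1]]),None)[0].ravel()
    print(o,(p+T@np.array(o)).round(3),q.round(1),((q-[250,180])*5).round())
E
```

```text
[-0.59914373  0.20679341 -0.10958791]
54 [ 0.43251821 -0.08372325] 0.07995072464959878 0.42321658290544145
(0, 0, 0) [ 0.414 -0.068  0.15 ] [279.  251.6] [145. 358.]
(0, 0.0115, 0) [ 0.422 -0.076  0.15 ] [283.4 254.2] [167. 371.]
(0, -0.0115, 0) [ 0.406 -0.06   0.15 ] [274.5 249. ] [123. 345.]
(0, 0.03, 0) [ 0.435 -0.089  0.15 ] [290.7 258.5] [204. 393.]
(0, -0.03, 0) [ 0.393 -0.047  0.15 ] [267.5 244.8] [ 88. 324.]
```

View pics/k4.png

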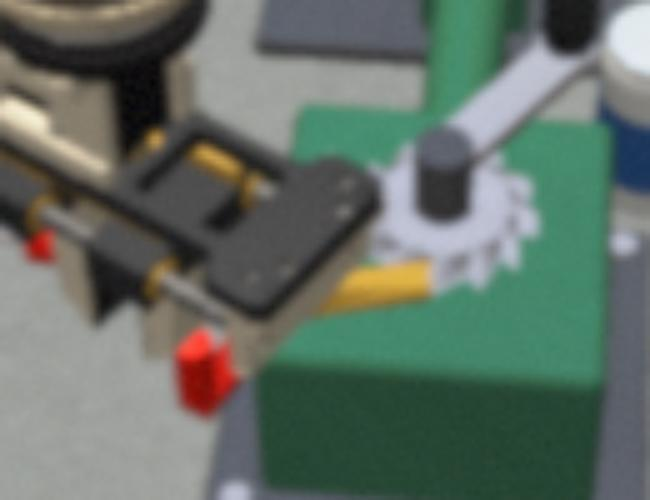

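The peg hasn't moved (still at side pixel 290,255), so the fingers are not on it. I'll lift, clear away, and re-measure with both cameras.

Emit:
jog_arm([
  [[0,0,5],[0,0,0],0.3],
  [[-2,3,8],[0,0,0],0.3],
  [[-4,9,8],[0,0,0],0.3],
  [[-4,15,8],[0,0,0],0.3],
  [[-4,15,8],[0,0,0],0.3],
])

```text
clock: 8.68
position: [0.3738, 0.0857, 0.2301]
ee_rot: [-2.894, -1.221, -0.001]
force: [0.2, -0.5, -0.0]
width: 0.301
gripper_force: 0.0
```

```bash
python3 k.py
python3 - <<'E'
from cell import arm
from h import *
s=arm.observe();print(s["position"])
I={}
for n in("side","top"):
    d=arm.get_image(n);np.savez(n+"2.npz",**d);u,v=(250,190) if n=="side" else (310,165)
    I[n]=cv2.resize(d["img"][v:v+100,u:u+100],(400,400))
cv2.imwrite("pics/k5.png",cv2.hconcat([I["side"],I["top"]])[:,:,::-1])
E
```

```text
[-0.18993382 -1.34196336 -0.24517535]
60 [ 0.43206275 -0.08348992] 0.08005626907987574 0.4294756134627823
[0.37389576 0.08314249 0.22995737]
```

View pics/k5.png

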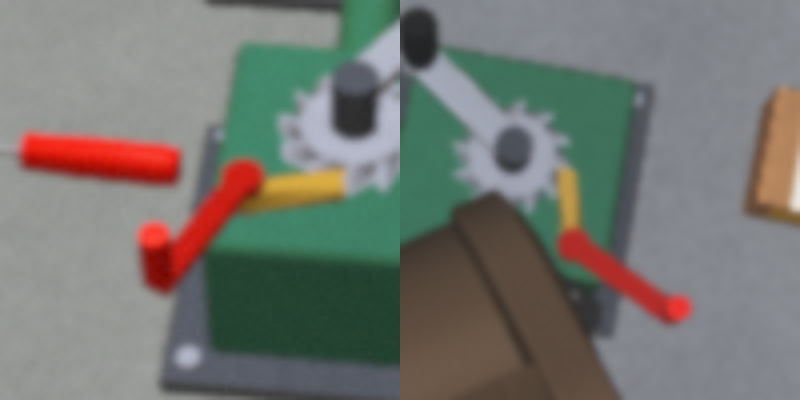

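Run:
```python
from h import *
S=dict(np.load("side2.npz"));T=dict(np.load("top2.npz"))
print("knob side",ray(S,288.5,248,.17),"base",ray(S,291,259,.14),"top",ray(T,380.5,241.7,.17))
print("piv side",ray(S,310.7,233.7,.142),"top",ray(T,353,225.5,.142))
print("hub side",ray(S,250+355/4,190+75/4,.165),"top",ray(T,310+113/4,165+145/4,.165))
K=lambda d:np.array([[d["fx"],0,d["cx"]],[0,d["fy"],d["cy"]],[0,0,1]])
Pm=lambda d:K(d)@np.c_[cv2.Rodrigues(d["rvec"])[0],d["tvec"].ravel()]
def tri(a,b):
    X=cv2.triangulatePoints(Pm(S),Pm(T),np.array(a,float).reshape(2,1),np.array(b,float).reshape(2,1)).ravel();return (X[:3]/X[3]).round(4)
print("tri knob",tri((288.5,248),(380.5,241.7)),"piv",tri((310.7,233.7),(353,225.5)),"hub",tri((338.7,208.5),(338.2,201.5)),"grip",tri((365,163),(315,173)))
```

```text
knob side [ 0.43312995 -0.07890285  0.17      ] base [ 0.43594745 -0.08254401  0.14      ] top [ 0.43311774 -0.08086823  0.17      ]
piv side [ 0.48321319 -0.02425238  0.142     ] top [ 0.48445031 -0.0157471   0.142     ]
hub side [0.5495124  0.01610494 0.165     ] top [0.5491008  0.02014356 0.165     ]
tri knob [ 0.433  -0.0805  0.1719] piv [ 0.4847 -0.0166  0.1335] hub [0.5498 0.0201 0.1616] grip [0.6147 0.0771 0.232 ]
```

Run:
```python
from cell import arm
from h import *
s=arm.observe();print(s["position"])
for n in("side","top"):
    d=arm.get_image(n)
    ys,xs=np.mgrid[0:400,0:640];z=d["depth"];M=cv2.Rodrigues(d["rvec"])[0]
    P=(np.stack([(xs-d["cx"])/d["fx"]*z,(ys-d["cy"])/d["fy"]*z,z],-1)-d["tvec"].ravel())@M
    T=cv2.Rodrigues(s["ee_rot"])[0];L=(P-s["position"])@T
    m=(z>0)&(abs(L[...,0])<.06)&(abs(L[...,1])<.08)&(L[...,2]>-.15)&(L[...,2]<.05)
    Q=L[m];print(n,len(Q))
    for a in np.arange(-.08,.05,.01):
        q=Q[(Q[:,2]>=a)&(Q[:,2]<a+.01)]
        if len(q):print(a.round(3),len(q),q.min(0).round(3),q.max(0).round(3),q.mean(0).round(3))
    if n=="side":
        v,u=np.nonzero(m);img=d["img"][v.min()-10:v.max()+30,u.min()-20:u.max()+20];img=cv2.resize(img,None,fx=5,fy=5)[:600,:800]
        p=cv2.projectPoints(s["position"][None],d["rvec"],d["tvec"],np.array([[d["fx"],0,d["cx"]],[0,d["fy"],d["cy"]],[0,0,1]]),None)[0].ravel()
        c=((p-[u.min()-20,v.min()-10])*5).astype(int);print(p,c);cv2.circle(img,tuple(map(int,c)),6,(255,0,255),2)
        cv2.imwrite("pics/k6.png",img[:,:,::-1])
```

```text
[0.37403515 0.0809056  0.22983562]
side 2466
-0.08 24 [-0.015 -0.035 -0.076] [-0.011  0.033 -0.07 ] [-0.013 -0.009 -0.073]
-0.07 60 [-0.015 -0.036 -0.07 ] [ 0.007  0.032 -0.06 ] [-0.011  0.006 -0.065]
-0.06 84 [-0.015 -0.033 -0.06 ] [ 0.006  0.032 -0.05 ] [-0.01   0.006 -0.055]
-0.05 87 [-0.015 -0.032 -0.05 ] [ 0.008  0.031 -0.04 ] [-0.008  0.005 -0.045]
-0.04 87 [-0.015 -0.034 -0.04 ] [ 0.008  0.03  -0.03 ] [-0.008 -0.001 -0.036]
-0.03 40 [-0.014 -0.026 -0.03 ] [ 0.006  0.021 -0.021] [-0.007 -0.01  -0.026]
-0.02 1 [-0.012 -0.02  -0.02 ] [-0.012 -0.02  -0.02 ] [-0.012 -0.02  -0.02 ]
[251.29333906 174.73728863] [361 368]
top 53
```

View pics/k6.png

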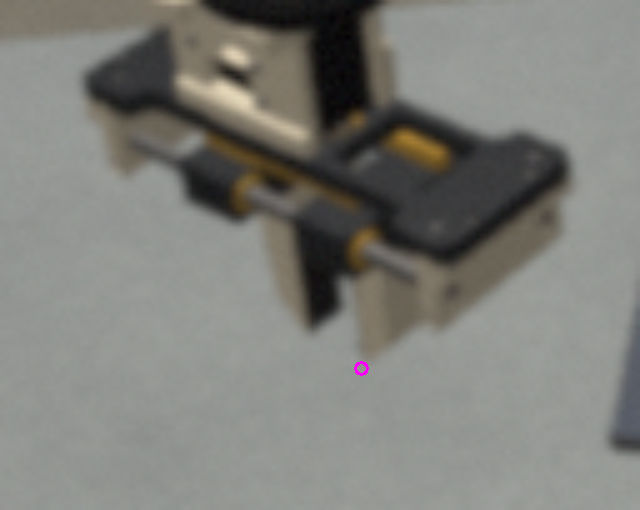

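The fingertips end about 20 mm above the reported TCP (magenta mark at 361,368; tips at ~(365,350) and (310,325)). So the earlier pushes were skimming over the peg top, and I need to go 20 mm lower than nominal.

Emit:
jog_arm([
  [[1,-5,0],[0,0,0],0.4],
  [[3,-10,0],[0,0,0],0.4],
  [[5,-15,0],[0,0,0],0.4],
  [[5.9,-16.1,0],[0,0,0],0.4],
  [[5.9,-16.1,0],[0,0,0],0.4],
  [[5.9,-16.1,-3],[0,0,0],0.4],
  [[5.9,-16.1,-3],[0,0,0],0.4],
])

```text
clock: 9.8
position: [0.431, -0.0787, 0.1987]
ee_rot: [-2.898, -1.21, 0.006]
force: [-0.5, 0.1, 0.8]
width: 0.4
gripper_force: 0.0
```

Emit:
jog_arm([
  [[0.2,-0.1,-4],[0,0,0],0.4],
  [[0.2,-0.1,-6.6],[0,0,0],0.4],
  [[0.2,-0.1,-6.6],[0,0,0],0.4],
  [[0.2,-0.1,-6.6],[0,0,0],0.4],
  [[0.2,-0.1,-6.6],[0,0,0],0.4],
])

```text
clock: 10.42
position: [0.4359, -0.0802, 0.1352]
ee_rot: [2.898, 1.211, 0.003]
force: [0.4, -0.2, -0.2]
width: 0.401
gripper_force: 0.0
```

Emit:
jog_arm([
  [[0,0,-0.6],[0,0,0],0.25],
  [[0,0,-0.6],[0,0,0],0.25],
  [[-0.5,0.3,-0.6],[0,0,0],0.25],
  [[-0.9,0.5,-0.6],[0,0,0],0.25],
  [[-1.2,0.7,-0.6],[0,0,0],0.25],
  [[-1.2,0.7,-0.6],[0,0,0],0.25],
])

```text
clock: 11.18
position: [0.4228, -0.0731, 0.128]
ee_rot: [-2.899, -1.211, -0.0]
force: [1.1, -0.1, 0.8]
width: 0.249
gripper_force: 0.3
```

Emit:
jog_arm([
  [[-0.2,0.2,0],[0,0,0],0.25],
  [[-0.4,0.4,0],[0,0,0],0.25],
  [[-0.4,0.4,0],[0,0,0],0.25],
])

```text
clock: 11.55
position: [0.4215, -0.0717, 0.1284]
ee_rot: [2.895, 1.206, 0.005]
force: [10.9, -11.1, -12.4]
width: 0.248
gripper_force: 7.6
```

Stop felt at about 15 N. Backing off, lifting, and verifying the lever on the way to the grip.

Emit:
jog_arm([
  [[0.5,-0.5,0],[0,0,0],0.35],
  [[0.5,-0.5,5],[0,0,0],0.6],
  [[0.5,-0.5,11],[0,0,0],0.7],
  [[5,3,11.5],[0,0,0],0.7],
  [[10,7,11.5],[0,0,0],0.7],
  [[15,11,11.5],[0,0,0],0.7],
  [[19.5,14.6,11.5],[0,0,0],0.7],
  [[19.5,14.6,11.5],[0,0,0],0.7],
])

```text
clock: 12.55
position: [0.6156, 0.0812, 0.2405]
ee_rot: [-2.895, -1.22, 0.005]
force: [-0.1, -0.9, -0.1]
width: 0.698
gripper_force: 0.0
```

```bash
python3 k.py
python3 - <<'E'
from cell import arm
from h import *
print(arm.observe()["position"])
for n in("side","top"):
    d=arm.get_image(n);np.savez(n+"3.npz",**d)
    if n=="side": I=cv2.resize(d["img"][110:290,240:440],(600,540))
cv2.imwrite("pics/g1.png",I[:,:,::-1])
E
```

```text
[-1.49158054 -1.62098875 -0.24114674]
62 [ 0.42530188 -0.07757966] 0.08025373754138271 0.5415403342449134
[0.61413298 0.07815781 0.24114065]
```

View pics/g1.png

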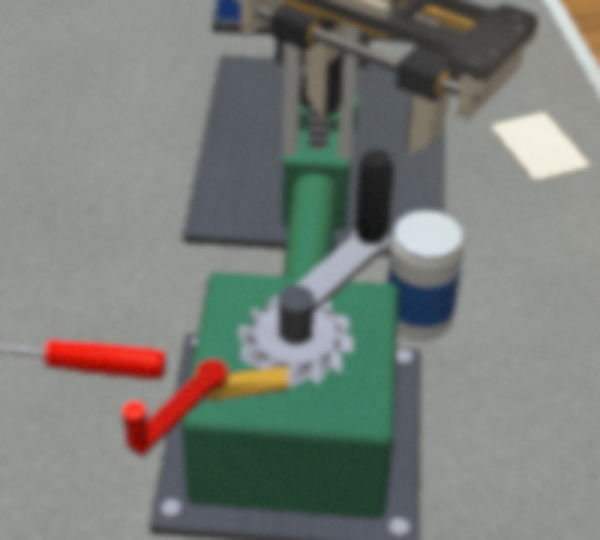

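The lever is at ≈0.54 rad, so fully released. The grip (375,165) lies between the fingers (318,110)/(425,150). I descend and grasp.

Emit:
jog_arm([
  [[0,0,-4],[0,0,0],0.7],
  [[0,0,-7.9],[0,0,0],0.7],
  [[0,0,-7.9],[0,0,0],0.7],
  [[0,0,-7.9],[0,0,0],0.1],
  [[0,0,-7.9],[0,0,0],0.1],
  [[0,0,-7.9],[0,0,0],0.1],
  [[0,0,-7.9],[0,0,0],0.1],
  [[0,0,-7.9],[0,0,0],0.1],
], newtons=45)

```text
clock: 13.7
position: [0.6149, 0.0761, 0.1645]
ee_rot: [2.898, 1.209, 0.002]
force: [2.2, -2.0, 0.6]
width: 0.275
gripper_force: 45.0
```

```bash
cat > arc.py <<'E'
import sys,json,numpy as np
# a0 and per-row step (deg), n calls
a,st,n=map(float,sys.argv[1:4]);
p=lambda t:9*np.array([np.cos(np.radians(t)),np.sin(np.radians(t))])
for k in range(int(n)):
    print(a,a+8*st,json.dumps([[list((p(a+st*i)-p(a)).round(2))+[0],[0,0,0],0.1] for i in range(1,9)]));a+=8*st
E
python3 arc.py 45 1.75 1; python3 arc.py 59 -2 9
```

```text
45.0 59.0 [[[-0.2, 0.19, 0], [0, 0, 0], 0.1], [[-0.4, 0.38, 0], [0, 0, 0], 0.1], [[-0.61, 0.56, 0], [0, 0, 0], 0.1], [[-0.82, 0.73, 0], [0, 0, 0], 0.1], [[-1.04, 0.89, 0], [0, 0, 0], 0.1], [[-1.27, 1.05, 0], [0, 0, 0], 0.1], [[-1.5, 1.21, 0], [0, 0, 0], 0.1], [[-1.73, 1.35, 0], [0, 0, 0], 0.1]]
59.0 43.0 [[[0.27, -0.17, 0], [0, 0, 0], 0.1], [[0.53, -0.34, 0], [0, 0, 0], 0.1], [[0.78, -0.53, 0], [0, 0, 0], 0.1], [[1.03, -0.72, 0], [0, 0, 0], 0.1], [[1.27, -0.92, 0], [0, 0, 0], 0.1], [[1.5, -1.13, 0], [0, 0, 0], 0.1], [[1.73, -1.35, 0], [0, 0, 0], 0.1], [[1.95, -1.58, 0], [0, 0, 0], 0.1]]
43.0 27.0 [[[0.21, -0.23, 0], [0, 0, 0], 0.1], [[0.41, -0.47, 0], [0, 0, 0], 0.1], [[0.61, -0.72, 0], [0, 0, 0], 0.1], [[0.79, -0.98, 0], [0, 0, 0], 0.1], [[0.97, -1.24, 0], [0, 0, 0], 0.1], [[1.13, -1.5, 0], [0, 0, 0], 0.1], [[1.29, -1.77, 0], [0, 0, 0], 0.1], [[1.44, -2.05, 0], [0, 0, 0], 0.1]]
27.0 11.0 [[[0.14, -0.28, 0], [0, 0, 0], 0.1], [[0.27, -0.57, 0], [0, 0, 0], 0.1], [[0.38, -0.86, 0], [0, 0, 0], 0.1], [[0.49, -1.16, 0], [0, 0, 0], 0.1], [[0.59, -1.45, 0], [0, 0, 0], 0.1], [[0.67, -1.76, 0]
[... 1223 characters left out ...]
, 0, 0], 0.1], [[-1.52, -1.58, 0], [0, 0, 0], 0.1], [[-1.77, -1.77, 0], [0, 0, 0], 0.1]]
-53.0 -69.0 [[[-0.25, -0.18, 0], [0, 0, 0], 0.1], [[-0.51, -0.36, 0], [0, 0, 0], 0.1], [[-0.78, -0.53, 0], [0, 0, 0], 0.1], [[-1.05, -0.68, 0], [0, 0, 0], 0.1], [[-1.33, -0.83, 0], [0, 0, 0], 0.1], [[-1.61, -0.97, 0], [0, 0, 0], 0.1], [[-1.9, -1.1, 0], [0, 0, 0], 0.1], [[-2.19, -1.21, 0], [0, 0, 0], 0.1]]
-69.0 -85.0 [[[-0.3, -0.11, 0], [0, 0, 0], 0.1], [[-0.59, -0.2, 0], [0, 0, 0], 0.1], [[-0.9, -0.29, 0], [0, 0, 0], 0.1], [[-1.2, -0.37, 0], [0, 0, 0], 0.1], [[-1.51, -0.43, 0], [0, 0, 0], 0.1], [[-1.82, -0.49, 0], [0, 0, 0], 0.1], [[-2.13, -0.53, 0], [0, 0, 0], 0.1], [[-2.44, -0.56, 0], [0, 0, 0], 0.1]]
```

Emit:
jog_arm([
  [[-0.2,0.2,0],[0,0,0],0.1],
  [[-0.4,0.4,0],[0,0,0],0.1],
  [[-0.6,0.55,0],[0,0,0],0.1],
  [[-0.8,0.75,0],[0,0,0],0.1],
  [[-1.05,0.9,0],[0,0,0],0.1],
  [[-1.25,1.05,0],[0,0,0],0.1],
  [[-1.5,1.2,0],[0,0,0],0.1],
  [[-1.75,1.35,0],[0,0,0],0.1],
])

```text
clock: 14.7
position: [0.5996, 0.0896, 0.1646]
ee_rot: [2.896, 1.208, 0.008]
force: [12.7, -0.7, -6.1]
width: 0.276
gripper_force: 45.0
```

```bash
cat > s.py <<'E'
from h import *
from cell import arm
s=arm.observe();print(s["clock"],s["position"].round(4),s["force"].round(1),s["width"],s["gripper_force"])
d=arm.get_image("side");M=cv2.Rodrigues(d["rvec"])[0]
m,xs,ys=blob(d,(15,120,80),(32,255,255),(290,225,350,260));z=d["depth"][ys,xs]
P=(np.c_[(xs-d["cx"])/d["fx"]*z,(ys-d["cy"])/d["fy"]*z,z]-d["tvec"].ravel())@M
r=np.hypot(P[:,0]-.5495,P[:,1]-.017);print("pawl px",len(xs),"nose r",np.percentile(r,2).round(4),"xmax",xs.max() if len(xs) else None)
z=d["depth"]; ys,xs=np.mgrid[0:400,0:640]
m,xs,ys=blob(d,(105,120,40),(125,255,255),(290,40,420,200));z=d["depth"][ys,xs]
P=(np.c_[(xs-d["cx"])/d["fx"]*z,(ys-d["cy"])/d["fy"]*z,z]-d["tvec"].ravel())@M
q=P[(P[:,1]>.28)&(z>0)];print("tray z",len(q),np.percentile(q[:,2],[3,97]).round(4) if len(q) else None)
E
python3 s.py
```

```text
14.7 [0.5996 0.0896 0.1646] [12.7 -0.7 -6.1] 0.2761583548823253 45.002272725105286
pawl px 179 nose r 0.0504 xmax 336
tray z 916 [0.0009 0.2466]
```

```bash
python3 - <<'E'
from h import *
from cell import arm
for d in (dict(np.load("side3.npz")),arm.get_image("side")):
    M=cv2.Rodrigues(d["rvec"])[0]
    m,xs,ys=blob(d,(15,120,80),(32,255,255),(305,225,350,260));z=d["depth"][ys,xs]
    P=(np.c_[(xs-d["cx"])/d["fx"]*z,(ys-d["cy"])/d["fy"]*z,z]-d["tvec"].ravel())@M
    k=abs(P[:,2]-.12)<.015;P=P[k];r=np.hypot(P[:,0]-.5495,P[:,1]-.017)
    print(len(P),r.min(),xs[k].max(),ys[k].min(),ys[k].max(), cv2.minAreaRect((P[:,:2]*1000).astype(np.float32)))
E
python3 arc.py 59 -1 1
```

```text
160 0.03468138429116586 334 233 242 ((507.5369873046875, -17.656333923339844), (53.476783752441406, 15.293004989624023), 1.901574730873108)
177 0.04666139501072975 336 236 245 ((507.6220703125, -27.301380157470703), (16.148202896118164, 56.7024040222168), 72.7528076171875)
59.0 51.0 [[[0.13, -0.08, 0], [0, 0, 0], 0.1], [[0.27, -0.17, 0], [0, 0, 0], 0.1], [[0.4, -0.25, 0], [0, 0, 0], 0.1], [[0.53, -0.34, 0], [0, 0, 0], 0.1], [[0.65, -0.43, 0], [0, 0, 0], 0.1], [[0.78, -0.53, 0], [0, 0, 0], 0.1], [[0.91, -0.62, 0], [0, 0, 0], 0.1], [[1.03, -0.72, 0], [0, 0, 0], 0.1]]
```

The pawl has sprung clear (nose radius 35 → 47 mm). Lowering slowly now.

Emit:
jog_arm([
  [[0.15,-0.1,0],[0,0,0],0.1],
  [[0.4,-0.25,0],[0,0,0],0.1],
  [[0.65,-0.45,0],[0,0,0],0.1],
  [[0.9,-0.6,0],[0,0,0],0.1],
  [[1.15,-0.8,0],[0,0,0],0.1],
  [[1.4,-1.05,0],[0,0,0],0.1],
  [[1.65,-1.3,0],[0,0,0],0.1],
  [[1.95,-1.58,0],[0,0,0],0.1],
])

```text
clock: 15.8
position: [0.6182, 0.072, 0.1645]
ee_rot: [2.896, 1.206, 0.004]
force: [8.5, -7.3, -2.8]
width: 0.277
gripper_force: 45.0
```

Emit:
jog_arm([
  [[0.21,-0.23,0],[0,0,0],0.1],
  [[0.41,-0.47,0],[0,0,0],0.1],
  [[0.61,-0.72,0],[0,0,0],0.1],
  [[0.79,-0.98,0],[0,0,0],0.1],
  [[0.97,-1.24,0],[0,0,0],0.1],
  [[1.13,-1.5,0],[0,0,0],0.1],
  [[1.29,-1.77,0],[0,0,0],0.1],
  [[1.44,-2.05,0],[0,0,0],0.1],
])

```text
clock: 16.8
position: [0.6312, 0.0497, 0.1645]
ee_rot: [2.897, 1.204, 0.0]
force: [2.5, -11.5, 0.8]
width: 0.274
gripper_force: 45.0
```

Emit:
jog_arm([
  [[0.14,-0.28,0],[0,0,0],0.1],
  [[0.27,-0.57,0],[0,0,0],0.1],
  [[0.38,-0.86,0],[0,0,0],0.1],
  [[0.49,-1.16,0],[0,0,0],0.1],
  [[0.59,-1.45,0],[0,0,0],0.1],
  [[0.67,-1.76,0],[0,0,0],0.1],
  [[0.75,-2.06,0],[0,0,0],0.1],
  [[0.82,-2.37,0],[0,0,0],0.1],
])

```text
clock: 17.8
position: [0.6373, 0.0253, 0.1644]
ee_rot: [2.898, 1.203, -0.005]
force: [-6.5, -11.6, 8.1]
width: 0.279
gripper_force: 45.0
```

```bash
python3 s.py
```

```text
17.8 [0.6373 0.0253 0.1644] [ -6.5 -11.6   8.1] 0.2785231984671589 45.00070095062256
pawl px 180 nose r 0.0501 xmax 336
tray z 683 [0.0148 0.2209]
```

```bash
python3 arc.py 8 -2 9
python3 - <<'E'
import numpy as np
from scipy.optimize import least_squares
p=np.array([(.6149,.0761),(.5996,.0896),(.6182,.072),(.6312,.0497),(.6373,.0253)])
r=least_squares(lambda c:np.hypot(*(p-c).T)-.09,[.549,.016]);print(r.x,r.fun)
print(np.degrees(np.arctan2(*(p-r.x).T[::-1])))
E
```

```text
8.0 -8.0 [[[0.04, -0.31, 0], [0, 0, 0], 0.1], [[0.07, -0.62, 0], [0, 0, 0], 0.1], [[0.08, -0.94, 0], [0, 0, 0], 0.1], [[0.09, -1.25, 0], [0, 0, 0], 0.1], [[0.08, -1.57, 0], [0, 0, 0], 0.1], [[0.07, -1.88, 0], [0, 0, 0], 0.1], [[0.04, -2.19, 0], [0, 0, 0], 0.1], [[0.0, -2.51, 0], [0, 0, 0], 0.1]]
-8.0 -24.0 [[[-0.05, -0.31, 0], [0, 0, 0], 0.1], [[-0.11, -0.62, 0], [0, 0, 0], 0.1], [[-0.18, -0.92, 0], [0, 0, 0], 0.1], [[-0.26, -1.23, 0], [0, 0, 0], 0.1], [[-0.35, -1.53, 0], [0, 0, 0], 0.1], [[-0.46, -1.83, 0], [0, 0, 0], 0.1], [[-0.57, -2.12, 0], [0, 0, 0], 0.1], [[-0.69, -2.41, 0], [0, 0, 0], 0.1]]
-24.0 -40.0 [[[-0.13, -0.28, 0], [0, 0, 0], 0.1], [[-0.28, -0.56, 0], [0, 0, 0], 0.1], [[-0.43, -0.84, 0], [0, 0, 0], 0.1], [[-0.59, -1.11, 0], [0, 0, 0], 0.1], [[-0.76, -1.37, 0], [0, 0, 0], 0.1], [[-0.94, -1.63, 0], [0, 0, 0], 0.1], [[-1.13, -1.88, 0], [0, 0, 0], 0.1], [[-1.33, -2.12, 0], [0, 0, 0], 0.1]]
-40.0 -56.0 [[[-0.21, -0.24, 0], [0, 0, 0], 0.1], [[-0.42, -0.47, 0], [0, 0, 0], 0.1], [[-0.64, -0.69, 0], [0, 0, 0], 0.1], [[-0.87, -0.9, 0], [0, 0, 0], 0.1], [[-1.11, -1.11, 0], [0, 0,
[... 1104 characters left out ...]
0, 0, 0], 0.1], [[-0.9, 0.28, 0], [0, 0, 0], 0.1], [[-1.19, 0.39, 0], [0, 0, 0], 0.1], [[-1.48, 0.51, 0], [0, 0, 0], 0.1], [[-1.77, 0.64, 0], [0, 0, 0], 0.1], [[-2.05, 0.79, 0], [0, 0, 0], 0.1], [[-2.32, 0.94, 0], [0, 0, 0], 0.1]]
-120.0 -136.0 [[[-0.27, 0.16, 0], [0, 0, 0], 0.1], [[-0.53, 0.33, 0], [0, 0, 0], 0.1], [[-0.79, 0.51, 0], [0, 0, 0], 0.1], [[-1.04, 0.7, 0], [0, 0, 0], 0.1], [[-1.29, 0.9, 0], [0, 0, 0], 0.1], [[-1.52, 1.11, 0], [0, 0, 0], 0.1], [[-1.75, 1.32, 0], [0, 0, 0], 0.1], [[-1.97, 1.54, 0], [0, 0, 0], 0.1]]
[0.54776083 0.0160495 ] [ 7.62491932e-05 -1.68044141e-05 -4.37044367e-05 -3.08312108e-05
  1.57480555e-05]
[41.81002955 54.82341281 38.46044759 21.96391368  5.8984331 ]
```

Emit:
jog_arm([
  [[0.02,-0.31,0],[0,0,0],0.1],
  [[0.03,-0.62,0],[0,0,0],0.1],
  [[0.02,-0.94,0],[0,0,0],0.1],
  [[0.01,-1.25,0],[0,0,0],0.1],
  [[-0.02,-1.57,0],[0,0,0],0.1],
  [[-0.05,-1.88,0],[0,0,0],0.1],
  [[-0.1,-2.19,0],[0,0,0],0.1],
  [[-0.16,-2.5,0],[0,0,0],0.1],
])

```text
clock: 18.85
position: [0.6363, 0.0008, 0.1645]
ee_rot: [2.898, 1.204, -0.003]
force: [-2.1, -10.8, 3.2]
width: 0.276
gripper_force: 45.0
```

Emit:
jog_arm([
  [[-0.06,-0.31,0],[0,0,0],0.1],
  [[-0.13,-0.62,0],[0,0,0],0.1],
  [[-0.21,-0.92,0],[0,0,0],0.1],
  [[-0.3,-1.22,0],[0,0,0],0.1],
  [[-0.4,-1.52,0],[0,0,0],0.1],
  [[-0.51,-1.81,0],[0,0,0],0.1],
  [[-0.63,-2.1,0],[0,0,0],0.1],
  [[-0.76,-2.38,0],[0,0,0],0.1],
])

```text
clock: 19.85
position: [0.6286, -0.023, 0.1645]
ee_rot: [2.898, 1.203, -0.003]
force: [-3.1, -12.4, 4.2]
width: 0.274
gripper_force: 45.0
```

Emit:
jog_arm([
  [[-0.14,-0.28,0],[0,0,0],0.1],
  [[-0.29,-0.56,0],[0,0,0],0.1],
  [[-0.45,-0.83,0],[0,0,0],0.1],
  [[-0.62,-1.1,0],[0,0,0],0.1],
  [[-0.8,-1.35,0],[0,0,0],0.1],
  [[-0.98,-1.6,0],[0,0,0],0.1],
  [[-1.18,-1.84,0],[0,0,0],0.1],
  [[-1.38,-2.08,0],[0,0,0],0.1],
])

```text
clock: 20.85
position: [0.6145, -0.0439, 0.1645]
ee_rot: [2.898, 1.203, -0.004]
force: [-4.1, -10.4, 4.9]
width: 0.271
gripper_force: 45.0
```

```bash
cat > nxt.py <<'E'
# next rows from the measured position, on the fitted circle: offset commanded-measured from spring estimate ignored
from cell import arm
import numpy as np
s=arm.observe();c=np.array([.54776,.01605]);v=s["position"][:2]-c;t=np.arctan2(v[1],v[0]);e=v/np.hypot(*v);f=s["force"][:2]
print("angle",np.degrees(t).round(1),"r",np.hypot(*v).round(4),"radial F",(f@e).round(1),"load (cw)",(f@[e[1],-e[0]]).round(1),"F",s["force"].round(1),"clock",s["clock"],"w",s["width"])
E
python3 nxt.py; python3 s.py
```

```text
angle -42.0 r 0.0897 radial F 3.9 load (cw) 10.5 F [ -4.1 -10.4   4.9] clock 20.85 w 0.27147877657810915
20.85 [ 0.6145 -0.0439  0.1645] [ -4.1 -10.4   4.9] 0.27147877657810915 45.00070095062256
pawl px 182 nose r 0.0508 xmax 336
tray z 641 [0.1437 0.1959]
```

```bash
python3 arc.py -42.5 -2 4;python3 arc.py -106.5 -1 12 | cut -d' ' -f1,2,5-
```

```text
-42.5 -58.5 [[[-0.22, -0.23, 0], [0, 0, 0], 0.1], [[-0.44, -0.45, 0], [0, 0, 0], 0.1], [[-0.67, -0.66, 0], [0, 0, 0], 0.1], [[-0.91, -0.86, 0], [0, 0, 0], 0.1], [[-1.16, -1.06, 0], [0, 0, 0], 0.1], [[-1.41, -1.25, 0], [0, 0, 0], 0.1], [[-1.67, -1.42, 0], [0, 0, 0], 0.1], [[-1.93, -1.59, 0], [0, 0, 0], 0.1]]
-58.5 -74.5 [[[-0.27, -0.16, 0], [0, 0, 0], 0.1], [[-0.55, -0.31, 0], [0, 0, 0], 0.1], [[-0.83, -0.45, 0], [0, 0, 0], 0.1], [[-1.11, -0.58, 0], [0, 0, 0], 0.1], [[-1.4, -0.7, 0], [0, 0, 0], 0.1], [[-1.7, -0.81, 0], [0, 0, 0], 0.1], [[-2.0, -0.91, 0], [0, 0, 0], 0.1], [[-2.3, -1.0, 0], [0, 0, 0], 0.1]]
-74.5 -90.5 [[[-0.3, -0.08, 0], [0, 0, 0], 0.1], [[-0.61, -0.15, 0], [0, 0, 0], 0.1], [[-0.92, -0.2, 0], [0, 0, 0], 0.1], [[-1.23, -0.25, 0], [0, 0, 0], 0.1], [[-1.54, -0.29, 0], [0, 0, 0], 0.1], [[-1.86, -0.31, 0], [0, 0, 0], 0.1], [[-2.17, -0.32, 0], [0, 0, 0], 0.1], [[-2.48, -0.33, 0], [0, 0, 0], 0.1]]
-90.5 -106.5 [[[-0.31, 0.01, 0], [0, 0, 0], 0.1], [[-0.63, 0.03, 0], [0, 0, 0], 0.1], [[-0.94, 0.06, 0], [0, 0, 0], 0.1], [[-1.25, 0.1, 0], [0, 0, 0], 0.1], [[-1.56, 0.15, 0], [0, 0
[... 2820 characters left out ...]
0.1], [[0.01, 0.79, 0], [0, 0, 0], 0.1], [[0.02, 0.94, 0], [0, 0, 0], 0.1], [[0.04, 1.1, 0], [0, 0, 0], 0.1], [[0.05, 1.25, 0], [0, 0, 0], 0.1]]
-186.5 -194.5 0], [0, 0, 0], 0.1], [[0.04, 0.31, 0], [0, 0, 0], 0.1], [[0.07, 0.47, 0], [0, 0, 0], 0.1], [[0.09, 0.62, 0], [0, 0, 0], 0.1], [[0.12, 0.78, 0], [0, 0, 0], 0.1], [[0.16, 0.93, 0], [0, 0, 0], 0.1], [[0.19, 1.08, 0], [0, 0, 0], 0.1], [[0.23, 1.23, 0], [0, 0, 0], 0.1]]
-194.5 -202.5 0], [0, 0, 0], 0.1], [[0.08, 0.3, 0], [0, 0, 0], 0.1], [[0.13, 0.45, 0], [0, 0, 0], 0.1], [[0.18, 0.6, 0], [0, 0, 0], 0.1], [[0.23, 0.75, 0], [0, 0, 0], 0.1], [[0.28, 0.9, 0], [0, 0, 0], 0.1], [[0.34, 1.05, 0], [0, 0, 0], 0.1], [[0.4, 1.19, 0], [0, 0, 0], 0.1]]
```

Emit:
jog_arm([
  [[-0.22,-0.23,0],[0,0,0],0.1],
  [[-0.44,-0.45,0],[0,0,0],0.1],
  [[-0.67,-0.66,0],[0,0,0],0.1],
  [[-0.91,-0.86,0],[0,0,0],0.1],
  [[-1.16,-1.06,0],[0,0,0],0.1],
  [[-1.41,-1.25,0],[0,0,0],0.1],
  [[-1.67,-1.42,0],[0,0,0],0.1],
  [[-1.93,-1.59,0],[0,0,0],0.1],
])

```text
clock: 21.9
position: [0.5948, -0.0602, 0.1645]
ee_rot: [2.898, 1.203, -0.005]
force: [-5.4, -12.3, 4.7]
width: 0.275
gripper_force: 45.0
```

Emit:
jog_arm([
  [[-0.27,-0.16,0],[0,0,0],0.1],
  [[-0.55,-0.31,0],[0,0,0],0.1],
  [[-0.83,-0.45,0],[0,0,0],0.1],
  [[-1.11,-0.58,0],[0,0,0],0.1],
  [[-1.4,-0.7,0],[0,0,0],0.1],
  [[-1.7,-0.81,0],[0,0,0],0.1],
  [[-2.0,-0.91,0],[0,0,0],0.1],
  [[-2.3,-1.0,0],[0,0,0],0.1],
])

```text
clock: 22.9
position: [0.5712, -0.0704, 0.1644]
ee_rot: [2.899, 1.202, -0.006]
force: [-7.2, -13.6, 7.5]
width: 0.274
gripper_force: 45.0
```

```bash
python3 nxt.py
```

```text
angle -74.8 r 0.0896 radial F 11.2 load (cw) 10.5 F [ -7.2 -13.6   7.5] clock 22.9 w 0.2738407064373937
```

Emit:
jog_arm([
  [[-0.3,-0.12,0],[0,0,0],0.1],
  [[-0.6,-0.24,0],[0,0,0],0.1],
  [[-0.9,-0.33,0],[0,0,0],0.1],
  [[-1.2,-0.42,0],[0,0,0],0.1],
  [[-1.5,-0.5,0],[0,0,0],0.1],
  [[-1.8,-0.55,0],[0,0,0],0.1],
  [[-2.1,-0.58,0],[0,0,0],0.1],
  [[-2.4,-0.6,0],[0,0,0],0.1],
])

```text
clock: 23.9
position: [0.5468, -0.0737, 0.1644]
ee_rot: [-2.9, -1.206, 0.006]
force: [-11.8, -5.9, 13.8]
width: 0.276
gripper_force: 45.0
```

```bash
python3 nxt.py
```

```text
angle -90.6 r 0.0897 radial F 6.0 load (cw) 11.7 F [-11.8  -5.9  13.8] clock 23.9 w 0.276221261926195
```

Emit:
jog_arm([
  [[-0.31,-0.01,0],[0,0,0],0.1],
  [[-0.62,-0.01,0.1],[0,0,0],0.1],
  [[-0.93,0,0.1],[0,0,0],0.1],
  [[-1.24,0.02,0.1],[0,0,0],0.1],
  [[-1.55,0.06,0.1],[0,0,0],0.1],
  [[-1.85,0.11,0.1],[0,0,0],0.1],
  [[-2.15,0.18,0.1],[0,0,0],0.1],
  [[-2.45,0.25,0.1],[0,0,0],0.1],
])

```text
clock: 24.9
position: [0.5211, -0.0697, 0.1644]
ee_rot: [-2.897, -1.207, 0.009]
force: [-12.5, -2.8, 8.7]
width: 0.278
gripper_force: 45.0
```

```bash
python3 nxt.py
```

```text
angle -107.3 r 0.0898 radial F 6.4 load (cw) 11.2 F [-12.5  -2.8   8.7] clock 24.9 w 0.27798136172909027
```

Run:
```python
import numpy as np
p=lambda t:9*np.array([np.cos(np.radians(t)),np.sin(np.radians(t))])
for a in range(-107,-222,-5): print(a,[(p(a-k)-p(a)).round(2).tolist() for k in(1.25,2.5,3.75,5)])
```

```text
-107 [[-0.19, 0.06], [-0.37, 0.12], [-0.56, 0.19], [-0.74, 0.26]]
-112 [[-0.18, 0.08], [-0.36, 0.16], [-0.54, 0.24], [-0.71, 0.33]]
-117 [[-0.17, 0.09], [-0.35, 0.19], [-0.52, 0.28], [-0.68, 0.39]]
-122 [[-0.17, 0.11], [-0.33, 0.22], [-0.49, 0.33], [-0.65, 0.44]]
-127 [[-0.16, 0.12], [-0.31, 0.24], [-0.46, 0.37], [-0.61, 0.5]]
-132 [[-0.14, 0.13], [-0.29, 0.27], [-0.42, 0.41], [-0.56, 0.55]]
-137 [[-0.13, 0.15], [-0.26, 0.29], [-0.39, 0.44], [-0.51, 0.6]]
-142 [[-0.12, 0.16], [-0.23, 0.31], [-0.35, 0.48], [-0.46, 0.64]]
-147 [[-0.11, 0.17], [-0.21, 0.33], [-0.3, 0.5], [-0.4, 0.68]]
-152 [[-0.09, 0.17], [-0.18, 0.35], [-0.26, 0.53], [-0.34, 0.71]]
-157 [[-0.07, 0.18], [-0.15, 0.36], [-0.21, 0.55], [-0.27, 0.74]]
-162 [[-0.06, 0.19], [-0.11, 0.38], [-0.16, 0.57], [-0.21, 0.76]]
-167 [[-0.04, 0.19], [-0.08, 0.38], [-0.11, 0.58], [-0.14, 0.77]]
-172 [[-0.03, 0.19], [-0.05, 0.39], [-0.06, 0.59], [-0.08, 0.78]]
-177 [[-0.01, 0.2], [-0.01, 0.39], [-0.01, 0.59], [-0.01, 0.79]]
-182 [[0.01, 0.2], [0.02, 0.39], [0.04, 0.59], [0.06, 0.78]]
-187 [[0.03, 0.19], [0.06, 0.39], [0.09, 0.58], [0.13, 0.77]]
-192 [[0.04, 0.19], [0.09, 0.38], [0.14, 0.57], [0.2, 0.76]]
-197 [[0.06, 0.19], [0.12, 0.37], [0.19, 0.56], [0.26, 0.74]]
-202 [[0.08, 0.18], [0.16, 0.36], [0.24, 0.54], [0.33, 0.71]]
-207 [[0.09, 0.17], [0.19, 0.35], [0.28, 0.52], [0.39, 0.68]]
-212 [[0.11, 0.17], [0.22, 0.33], [0.33, 0.49], [0.44, 0.65]]
-217 [[0.12, 0.16], [0.24, 0.31], [0.37, 0.46], [0.5, 0.61]]
```

Emit:
jog_arm([
  [[-0.19,0.05,0],[0,0,0],0.1],
  [[-0.37,0.1,0],[0,0,0],0.1],
  [[-0.56,0.17,0],[0,0,0],0.1],
  [[-0.74,0.24,0],[0,0,0],0.1],
])

```text
clock: 25.4
position: [0.5137, -0.067, 0.1644]
ee_rot: [-2.897, -1.207, 0.009]
force: [-12.7, -2.6, 9.1]
width: 0.274
gripper_force: 45.0
```

Emit:
jog_arm([
  [[-0.18,0.07,0],[0,0,0],0.1],
  [[-0.36,0.14,0],[0,0,0],0.1],
  [[-0.54,0.22,0],[0,0,0],0.1],
  [[-0.71,0.31,0],[0,0,0],0.1],
])

```text
clock: 25.9
position: [0.5065, -0.0638, 0.1644]
ee_rot: [-2.897, -1.207, 0.009]
force: [-13.5, -2.1, 9.9]
width: 0.28
gripper_force: 45.0
```

Emit:
jog_arm([
  [[-0.17,0.08,0],[0,0,0],0.1],
  [[-0.35,0.17,0],[0,0,0],0.1],
  [[-0.52,0.26,0],[0,0,0],0.1],
  [[-0.68,0.37,0],[0,0,0],0.1],
])

```text
clock: 26.4
position: [0.4997, -0.0599, 0.1644]
ee_rot: [-2.896, -1.207, 0.009]
force: [-14.0, -2.1, 11.0]
width: 0.281
gripper_force: 45.0
```

Emit:
jog_arm([
  [[-0.2,0.07,0],[0,0,0],0.1],
  [[-0.4,0.13,0],[0,0,0],0.1],
  [[-0.58,0.2,0],[0,0,0],0.1],
  [[-0.75,0.28,0],[0,0,0],0.1],
])

```text
clock: 26.9
position: [0.493, -0.0554, 0.1644]
ee_rot: [-2.894, -1.209, 0.007]
force: [-10.1, 5.6, 8.0]
width: 0.274
gripper_force: 45.0
```

Emit:
jog_arm([
  [[-0.16,0.12,0],[0,0,0],0.1],
  [[-0.31,0.24,0],[0,0,0],0.1],
  [[-0.46,0.37,0],[0,0,0],0.1],
  [[-0.61,0.5,0],[0,0,0],0.1],
])

```text
clock: 27.4
position: [0.4869, -0.0502, 0.1643]
ee_rot: [-2.894, -1.21, 0.007]
force: [-11.1, 4.0, 9.0]
width: 0.279
gripper_force: 45.0
```

Emit:
jog_arm([
  [[-0.14,0.13,0],[0,0,0],0.1],
  [[-0.29,0.27,0],[0,0,0],0.1],
  [[-0.43,0.4,0],[0,0,0],0.1],
  [[-0.57,0.54,0],[0,0,0],0.1],
])

```text
clock: 27.9
position: [0.4812, -0.0446, 0.1644]
ee_rot: [-2.894, -1.21, 0.006]
force: [-11.1, 5.7, 8.0]
width: 0.274
gripper_force: 45.0
```

Emit:
jog_arm([
  [[-0.13,0.15,0],[0,0,0],0.1],
  [[-0.26,0.29,0],[0,0,0],0.1],
  [[-0.39,0.44,0],[0,0,0],0.1],
  [[-0.52,0.59,0],[0,0,0],0.1],
])

```text
clock: 28.4
position: [0.4761, -0.0385, 0.1643]
ee_rot: [-2.894, -1.21, 0.006]
force: [-10.1, 6.2, 8.1]
width: 0.275
gripper_force: 45.0
```

Emit:
jog_arm([
  [[-0.12,0.16,0],[0,0,0],0.1],
  [[-0.24,0.31,0],[0,0,0],0.1],
  [[-0.36,0.47,0],[0,0,0],0.1],
  [[-0.48,0.63,0],[0,0,0],0.1],
])

```text
clock: 28.9
position: [0.4715, -0.0319, 0.1644]
ee_rot: [-2.893, -1.211, 0.006]
force: [-8.3, 6.7, 8.1]
width: 0.28
gripper_force: 45.0
```

Emit:
jog_arm([
  [[-0.11,0.17,0],[0,0,0],0.1],
  [[-0.21,0.33,0],[0,0,0],0.1],
  [[-0.31,0.5,0],[0,0,0],0.1],
  [[-0.41,0.67,0],[0,0,0],0.1],
])

```text
clock: 29.4
position: [0.4675, -0.025, 0.1644]
ee_rot: [-2.893, -1.211, 0.005]
force: [-8.6, 8.6, 6.7]
width: 0.28
gripper_force: 45.0
```

Emit:
jog_arm([
  [[-0.09,0.17,0],[0,0,0],0.1],
  [[-0.18,0.35,0],[0,0,0],0.1],
  [[-0.27,0.53,0],[0,0,0],0.1],
  [[-0.35,0.71,0],[0,0,0],0.1],
])

```text
clock: 29.9
position: [0.4642, -0.0177, 0.1644]
ee_rot: [-2.893, -1.211, 0.005]
force: [-6.6, 8.7, 6.9]
width: 0.274
gripper_force: 45.0
```

Emit:
jog_arm([
  [[-0.08,0.18,0],[0,0,0],0.1],
  [[-0.16,0.36,0],[0,0,0],0.1],
  [[-0.23,0.55,0],[0,0,0],0.1],
  [[-0.29,0.74,0],[0,0,0],0.1],
])

```text
clock: 30.4
position: [0.4615, -0.0102, 0.1644]
ee_rot: [-2.893, -1.212, 0.004]
force: [-7.0, 9.9, 5.1]
width: 0.277
gripper_force: 45.0
```

Emit:
jog_arm([
  [[-0.06,0.19,0],[0,0,0],0.1],
  [[-0.12,0.38,0],[0,0,0],0.1],
  [[-0.17,0.57,0],[0,0,0],0.1],
  [[-0.22,0.76,0],[0,0,0],0.1],
])

```text
clock: 30.9
position: [0.4595, -0.0024, 0.1644]
ee_rot: [-2.893, -1.212, 0.004]
force: [-5.8, 9.8, 3.3]
width: 0.277
gripper_force: 45.0
```

Emit:
jog_arm([
  [[-0.05,0.19,0],[0,0,0],0.1],
  [[-0.09,0.38,0],[0,0,0],0.1],
  [[-0.12,0.58,0],[0,0,0],0.1],
  [[-0.15,0.77,0],[0,0,0],0.1],
])

```text
clock: 31.4
position: [0.4583, 0.0052, 0.1644]
ee_rot: [-2.893, -1.212, 0.003]
force: [-4.2, 9.1, 1.7]
width: 0.273
gripper_force: 45.0
```

Emit:
jog_arm([
  [[-0.02,0.1,0],[0,0,0],0.1],
  [[-0.03,0.2,0],[0,0,0],0.1],
  [[-0.04,0.3,0],[0,0,0],0.1],
  [[-0.05,0.4,0],[0,0,0],0.1],
])

```text
clock: 31.9
position: [0.458, 0.0079, 0.1644]
ee_rot: [-2.895, -1.211, 0.003]
force: [-3.4, 5.1, -0.5]
width: 0.278
gripper_force: 45.0
```

Emit:
jog_arm([
  [[-0.01,0.1,0],[0,0,0],0.1],
  [[-0.02,0.2,0],[0,0,0],0.1],
  [[-0.03,0.3,0],[0,0,0],0.1],
  [[-0.03,0.3,0],[0,0,0],0.1],
])

```text
clock: 32.4
position: [0.4579, 0.0095, 0.1645]
ee_rot: [-2.898, -1.21, 0.003]
force: [-4.7, 2.3, -1.0]
width: 0.273
gripper_force: 45.0
```

```bash
python3 s.py
```

```text
32.4 [0.4579 0.0095 0.1645] [-4.7  2.3 -1. ] 0.27319573447672063 45.00035583972931
pawl px 182 nose r 0.0502 xmax 336
tray z 1123 [0.0734 0.1259]
```

Emit:
jog_arm([
  [[0,0.1,0],[0,0,0],0.1],
  [[0.05,0.2,0],[0,0,0],0.1],
  [[0.05,0.3,0],[0,0,0],0.1],
  [[0.05,0.3,0],[0,0,0],0.1],
])

```text
clock: 32.95
position: [0.4578, 0.0116, 0.1645]
ee_rot: [-2.899, -1.209, 0.005]
force: [-8.3, -1.4, 3.1]
width: 0.276
gripper_force: 45.0
```

Load has faded to zero; I relax the side force and let go.

Emit:
jog_arm([
  [[-0.15,-0.03,0],[0,0,0],0.1],
  [[-0.25,-0.03,0],[0,0,0],0.1],
  [[-0.25,-0.03,0],[0,0,0],0.1],
  [[-0.25,-0.03,0],[0,0,0],0.1],
])

```text
clock: 33.45
position: [0.4576, 0.0117, 0.1646]
ee_rot: [2.898, 1.21, 0.001]
force: [5.1, -0.4, -17.3]
width: 0.275
gripper_force: 45.0
```

Emit:
jog_arm([
  [[0,0,0],[0,0,0],0.35],
  [[0,0,0],[0,0,0],0.45],
  [[0,0,0],[0,0,0],0.55],
  [[0,0,0],[0,0,0],0.6],
  [[0,0,0],[0,0,0],0.6],
])

```text
clock: 34.08
position: [0.4572, 0.012, 0.165]
ee_rot: [-2.899, -1.21, -0.0]
force: [0.3, 0.3, -0.4]
width: 0.597
gripper_force: 0.0
```

```bash
python3 s.py
```

```text
34.075 [0.4572 0.012  0.165 ] [ 0.3  0.3 -0.4] 0.5970346471754656 0.0
pawl px 178 nose r 0.051 xmax 336
tray z 1111 [0.0727 0.1253]
```

Released and stable. Lifting straight up and clear, then a final check.

Emit:
jog_arm([
  [[0,0,3],[0,0,0],0.6],
  [[0,0,7],[0,0,0],0.6],
  [[0,0,11],[0,0,0],0.6],
  [[-4,0,14],[0,0,0],0.6],
  [[-6,0,15],[0,0,0],0.6],
  [[-6,0,15],[0,0,0],0.6],
  [[-6,0,15],[0,0,0],0.6],
  [[-6,0,15],[0,0,0],0.6],
])

```text
clock: 35.12
position: [0.3975, 0.0118, 0.3145]
ee_rot: [2.898, 1.209, -0.002]
force: [0.2, 0.2, -0.1]
width: 0.6
gripper_force: 0.0
```

```bash
python3 s.py; python3 k.py
python3 - <<'E'
from h import *
from cell import arm
d=arm.get_image("side");M=cv2.Rodrigues(d["rvec"])[0];z=d["depth"];ys,xs=np.mgrid[0:400,0:640]
P=(np.stack([(xs-d["cx"])/d["fx"]*z,(ys-d["cy"])/d["fy"]*z,z],-1)-d["tvec"].ravel())@M
m=(z>0)&(d["img"].max(-1)<70)&(P[...,2]>.2)&(P[...,2]<.24)&(np.hypot(P[...,0]-.5478,P[...,1]-.016)<.12)
print("grip",m.sum(),P[m].mean(0))
E
```

```text
35.125 [0.3975 0.0118 0.3145] [ 0.2  0.2 -0.1] 0.5997957044228969 0.0
pawl px 179 nose r 0.0508 xmax 336
tray z 1107 [0.0729 0.1252]
[-0.00204379  0.11850537 -0.0487847 ]
59 [ 0.42539752 -0.076703  ] 0.0795742813720977 0.548574818218452
grip 178 [0.45915254 0.00617498 0.22034258]
```

The tray is stable, the lever is at 0.55 rad, and the crank grip is where it was left. Handing in.

```bash
python3 -c "
from cell import arm
print(arm.sign_off())"
```

```text
the job is handed in; nothing more can be done
None
```

The tray is down on the rubber buffer with no load left on the crank, the pawl lever is fully released at about 0.55 rad, and the job was handed in at about 35 s with the arm clear.

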